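Clamp a painted panel in its stand

TASK

Lift the red-edged painted panel out of its drying block, slide it upright down the two grooves of the wooden stand until it rests on the sill's spring pads, and let go of it; lower it, do not let it drop. Then swing both clamp levers inward and down over its top edge until the panel is pressed fully home at both ends and stays there. Be gentle: never force the panel or the levers, which stop firmly when the panel is home, and leave the other things on the table where they are.

Things in the scene. Friction and masses are not known exactly. Their poses are not given: they have to be found in the camera images.
- panel: panel to clamp: upright board 150 wide (its y) x 110 high (z) x 10 thick (x), about 0.18 kg, red top edge, reddish-brown picture on both faces. Origin: centre of its underside. At the start it stands loose in a drying block's slot, underside 12 and top 122 above the table; grip the middle of its top edge and lift straight up. It may go into the stand either way round.
- block1: the panel's drying block, fixed: light wood, 60 (its x) x 180 (y) x 40 high, slot along y 14 wide and 160 long, slot floor 12 above the table. Origin: centre of its underside. A like block holds the other panel
- other_panel: panel of the same size with green top edge and yellow picture, in the other drying block; leave it. Origin: centre of its underside
- rack: the clamp stand, fixed. Origin: centre of the underside of its dark base (110 x 212 x 14 high); z up, y from right to left upright, x across the panel. A dark sill between the uprights is the panel's firm stop: its top is set anywhere from z = 23 to 37, not reported. Two black spring pads at y = +-48 stand 5 above it: panel underside rests free at z = 28 to 42, is home at 23 to 37.
- groove_left_mouth (a point): top of the left upright's vertical groove, at its floor: rack x 0, y 77, z 100. Groove 12.4 wide in rack x, 11 deep; 154 from groove floor to groove floor, so the panel has 1.2 play on each face and 2 at each side. Metal flares above it, up to z = 113, lead in a panel some 3 off
- groove_right_mouth (a point): the same of the right upright (rack y -77)
- lever_left_pivot (a point): hinge axis (along rack x) of the left lever: rack x 0, y 94, z 149.5, between metal cheeks (x to +-13, y 84 to 102, z up to 161)
- lever_right_pivot (a point): the same of the right lever (rack y -94)
- lever_left (a joint): left clamp lever: brass bar 14 wide x 10 thick, red end, 72 long from its pivot. Its elevation above the level line from the pivot towards the other lever = 2.0 - value (rad): at the start 0 to 0.3, upright, leaning outward. Its black nose (25 along, 16 below the middle line) meets the resting panel's top at 1.25 to 1.9, has it home at 1.45 to 2.05, depending on the sill.
- lever_right (a joint): right clamp lever, mirror image, same values. Both hinges are stiff (0.22 N m) and stay where left: about 4 N at 56 from the pivot moves them, 6.5 N (9 N if the panel binds in its grooves) presses the pads down, then they stop firmly; pressing to 11 N there is enough, twice that bends them
- lever_left_tip (a point): middle of the free end of the left lever, on its middle line, 72 from the pivot
- lever_right_tip (a point): middle of the free end of the right lever
- lever_left_nose (a point): centre of the left lever's round nose (radius 6): 116 above the panel's underside when it bears on the panel's top edge
- lever_right_nose (a point): the same of the right lever
- pad_left (a joint): how far the spring pad near the left upright is pressed, m: 0 free, 0.005 with the panel home on the sill there. Takes 2 N to start, 6 N at 0.005; the panel's weight does not press it. The pads push the panel up again unless the levers hold it
- pad_right (a joint): the same for the pad near the right upright
- bottle: white plastic bottle, diameter 64, 170 high, bystander; origin: centre of its underside
- jar_ochre: amber paint jar, diameter 52, 65 high, bystander; origin: centre of its underside
- jar_red: red paint jar, diameter 52, 65 high, bystander; origin: centre of its underside
- tube_green: green paint tube lying flat, about 110 x 34 x 20 high, bystander; origin: under its middle
- tube_yellow: yellow paint tube lying flat, about 110 x 34 x 20 high, bystander; origin: under its middle
- brush: paint brush lying flat, 200 long, bystander

How it is judged:
By the outcome, as a careful person would: the job done as asked, in the order asked, and still so for the second after the job is handed in, with the robot touching nothing.
It also fails if it takes over 72 s, if anything falls off the work surface, if the arm or the gripper's body presses on something with over 40 N, if the wrist force passes 120 N, or if a joint passes its speed limit or range.

ROBOT

A 7-joint arm with a two-finger parallel gripper is mounted at the origin on the work surface. World frame = base frame: x ahead of the robot, y to its left, z up, the work surface at z = 0. Lengths are in m, angles in degrees, forces in N, time in s.
With the tool pointing down it reaches from about 0.425 to 0.875 m from the base axis. Payload 4.7 kg.
Tool frame: the origin (TCP) lies at the centre of the arm's flange, where the gripper is bolted on; the fingertips stand 182 mm ahead of it and the grasp point (between the pads) lies 164 mm ahead of it; z points along the fingers, y is the line along which they close (so a half turn about z gives the same grasp; the last joint's range is limited). The gripper opens to 87 mm and grips with 3 to 60 N. Pads are 19 mm wide; open, the fingers measure 117 mm over their backs; the gripper's body (75 mm by 190 mm) begins 51 mm behind the grasp point.
Start: joints at [-74.536, 18.392, -4.016, 83.108, 1.295, 78.541, -3.26], TCP at [0.164, 0.629, 0.405] pointing down, gripper open.
Joint ranges: [-163.93, 163.93], [-17.29, 119.83], [-79.2, 71.16], [3.27, 140.29], [-89.18, 269.18], [5.43, 117.66], [-154.24, 154.24]. Speed limits (degrees/s): [147.25, 147.25, 180, 180, 180, 180, 180].

INTERFACE

Orientations are given as [roll, pitch, yaw] about the fixed x, y, z axes, in that order (R = Rz(yaw) Ry(pitch) Rx(roll)).
In Python, from cell import env gives the robot as it stands. The module is installed in compiled form; this text tells all that it offers.
- The arm moves only by the tool step_arm, never from a script. Its argument "steps" is one flat list of numbers, 5 for each row, row after row: the opening, from 0 (shut) to 1 (fully open), then the shift along the tool's x, y, z in mm, then the turn about the tool's z in degrees. In form: [grip, dx, dy, dz, roll, grip, dx, dy, dz, roll, ...]. A call has 1 to 12 rows; each row shifts and turns the commanded pose from where the row before left it, along the tool's axes as they then stand; what a row does not reach is not made up. A row lasts 1/8 s, in which the tool goes at most 62.5 mm and 10.7 degrees, less where a joint would pass 70% of its speed; a pose out of reach is approached as far as the arm can. A call with a gripper value outside its range is refused whole. The fingers move at their own pace and stop on an object; "grip_force" is the grip in N (left out, the last holds). Time passes only in rows, so rows that do not move let the fingers close. It gives the time, the measured TCP pose, the force, the opening and the grip force at its end, in the units of the state.
- env.get_obs(): the state, without advancing time (a new reading comes with each control period).
- env.read_camera(name): name is "side" or "top"; returns a dict with "image" (400x640x3 uint8, red, green, blue), "camera_matrix" (3x3 intrinsics, pixels), "distortion" ([k1, k2, p1, p2, k3] as OpenCV has them; the pictures are not rectified), "R" (3x3) and "t" (3): a world point X has camera coordinates R X + t. Camera axes: x right, y down, z forward; pixel columns grow to the right and rows downward; lengths in m; the calibration is good to about 2 mm. A picture is of the moment at which its call begins. There is no depth.
- env.sign_off(): hands the job in; it is judged then, once.
The state is a dict: "time_s": time; "qpos": joint angles; "joint_velocities": joint speeds; "effort": joint torques, N m; "tool_pos": TCP position; "tool_rot": TCP orientation; "force": force on the tool from outside, world axes, zero at the start; "wrist_torque": the same for the moment, N m; "grip_width": finger opening in m; "grasp_force": force on a finger pad.
Only numpy, scipy, OpenCV 4.12 (cv2) and the standard library are available. Lean on these libraries where they do the work, as an engineer would, in place of code of your own. Each camera call takes 0.05 s, during which the arm holds its last target. There are 200 camera calls.

## Working session

There is one attempt and no reset: what is moved stays moved. The work goes in short steps, Python scripts to look and compute and a tool call to move; the robot and the scene stay as the last step left them, time stands still between calls to the robot, and variables do not carry over. Pictures are saved under pics/ and viewed, at most 10 in all, crops included, and the job is handed in when it is done.

Besides the shell and the picture viewer there is one more tool, called after "Request:" in YAML: its name, and indented under it one key for each argument. step_arm: Moves the arm, as the interface text tells. Its arguments: {"type":"object","properties":{"steps":{"type":"array","items":{"type":"number"}},"grip_force":{"type":"number"}},"required":["steps"]}

```bash
mkdir -p pics
python3 - <<'E'
from cell import env
import cv2,numpy as np
for n in("side","top"):
    c=env.read_camera(n); cv2.imwrite(f"pics/{n}0.png",c["image"][:,:,::-1]); np.savez(f"{n}.npz",**{k:v for k,v in c.items()})
    R=np.array(c["R"]);t=np.array(c["t"]);print(n,-R.T@t,R.round(3).tolist(),np.array(c["camera_matrix"]).round(1).tolist(),c["distortion"])
print(env.get_obs())
E
```

```text
side [-0.30559544 -0.93096335  0.86783669] [[0.726, -0.687, 0.021], [-0.34, -0.385, -0.858], [0.598, 0.616, -0.514]] [[501.6, 0.0, 323.6], [0.0, 501.6, 203.5], [0.0, 0.0, 1.0]] [-0.12929062  0.          0.          0.          0.        ]
top [ 0.45713392 -0.0378066   1.08313261] [[0.01, -1.0, -0.023], [-0.996, -0.008, -0.09], [0.089, 0.024, -0.996]] [[401.6, 0.0, 319.1], [0.0, 401.6, 203.0], [0.0, 0.0, 1.0]] [-0.05558919  0.          0.          0.          0.        ]
{'time_s': 0.1, 'qpos': array([-74.53546927,  18.43463566,  -4.01795168,  83.16579202,
         1.29652432,  78.54336954,  -3.26074861]), 'joint_velocities': array([-0.05476033, -0.21128837,  0.06028325, -0.16190562,  0.01273883,
        0.01966942, -0.05521109]), 'effort': array([ 1.93065516e-04, -4.92569339e+01, -4.05326849e-01, -3.13397670e+01,
       -6.39583077e-02,  3.95391241e-02,  7.57368252e-05]), 'tool_pos': array([0.16443415, 0.62867011, 0.40379156]), 'tool_rot': array([-1.79901531e+02,  6.22297958e-03,  1.65346874e+02]), 'force': array([-0.02152893,  0.08228001, -0.41036692]), 'wrist_torque': array([-0.06902664, -0.0096094 ,  0.01665903]), 'grasp_force': 0.0, 'grip_width': 0.08715402154319435}
```

View pics/side0.png

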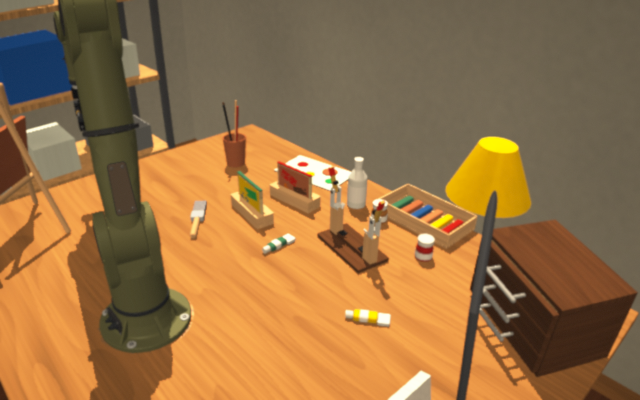

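View pics/top0.png

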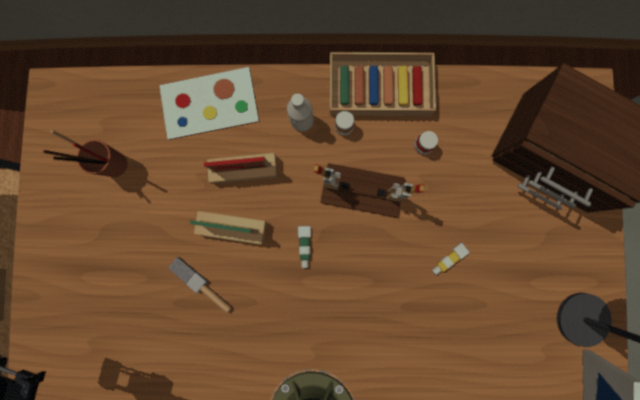

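The side view shows the red panel at (295,180) and the rack at (353,240). In the top view the red edge is near (236,163) and the rack base near (363,190). I'll enlarge both.

```bash
cat > h.py <<'E'
import numpy as np,cv2
def load(n): return dict(np.load(n+".npz"))
def proj(c,X): 
    X=np.atleast_2d(np.array(X,float)); r,_=cv2.Rodrigues(c["R"]); return cv2.projectPoints(X,r,c["t"],c["camera_matrix"],np.array(c["distortion"]))[0][:,0]
def ray(c,px,z):
    u=cv2.undistortPoints(np.array(px,float).reshape(-1,1,2),c["camera_matrix"],np.array(c["distortion"]))[:,0]
    d=np.c_[u,np.ones(len(u))]@c["R"]; o=-c["R"].T@c["t"]; return o+d*((z-o[2])/d[:,2])[:,None]
def crop(c,x0,y0,x1,y1,s,f):
    im=c["image"][y0:y1,x0:x1,::-1]; im=cv2.convertScaleAbs(im,alpha=1.7,beta=10)
    cv2.imwrite(f,cv2.resize(im,None,fx=s,fy=s,interpolation=cv2.INTER_CUBIC))
E
python3 - <<'E'
from h import *
crop(load("top"),195,140,435,250,3.3,"pics/t1.png"); crop(load("side"),225,155,395,275,4.6,"pics/s1.png")
c=load("top");im=c["image"].astype(int);
m=((im[...,0]>90)&(im[...,1]<45)&(im[...,2]<50)).astype(np.uint8)
n,l,s,ce=cv2.connectedComponentsWithStats(m)
for i in range(1,n):
    if s[i,4]>8: print(s[i],ce[i])
E
```

```text
[413  67   9  37 311] [417.09646302  84.67845659]
[177  95  12  12 118] [182.43220339 100.43220339]
[205 158  60   9 178] [234.06179775 161.62359551]
[415 185   5   7  23] [416.91304348 188.13043478]
```

View pics/t1.png

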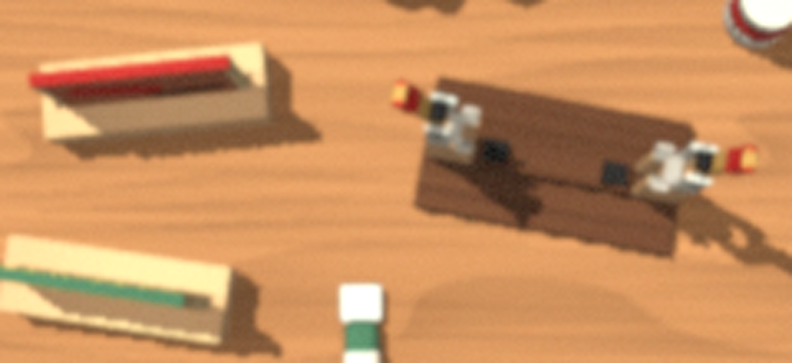

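View pics/s1.png

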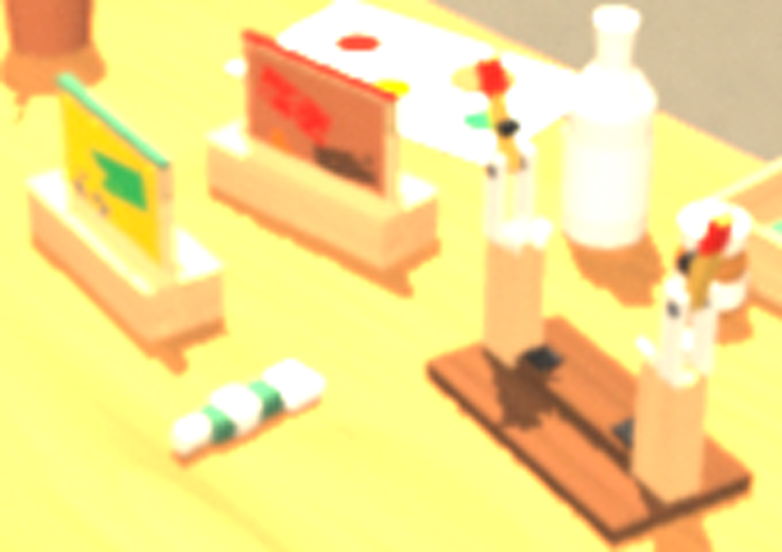

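```bash
cat > fit.py <<'E'
from h import *
from scipy.optimize import least_squares
T,S=load("top"),load("side")
tp=lambda p:(np.array(p)/3.3+[195,140]-.35); sp=lambda p:(np.array(p)/4.6+[225,155]-.4)
def fit(items,x0):
    def f(v):
        c,s=np.cos(v[2]),np.sin(v[2]);r=[]
        for cam,px,(x,y,z) in items:
            r.append(proj(cam,[v[0]+c*x-s*y,v[1]+s*x+c*y,z])[0]-px)
        return np.ravel(r)
    o=least_squares(f,x0);print((o.x*[1000,1000,57.2958]).round(1),o.fun.round(1).tolist());return o.x
a,b,z=.055,.106,.014
fit([(T,tp((440,78)),(a,b,z)),(T,tp((694,127)),(a,-b,z)),(T,tp((672,257)),(-a,-b,z)),(T,tp((415,207)),(-a,b,z)),
 (S,sp((428,368)),(-a,b,z)),(S,sp((615,528)),(-a,-b,z)),(S,sp((750,478)),(a,-b,z))],[.55,-.1,0])
a,b,z=.03,.09,.04
fit([(T,tp((263,43)),(a,-b,z)),(T,tp((268,117)),(-a,-b,z)),(T,tp((45,138)),(-a,b,z)),
 (S,sp((208,145)),(-a,b,z)),(S,sp((385,235)),(-a,-b,z)),(S,sp((437,192)),(a,-b,z))],[.55,.2,0])
fit([(T,tp((32,81)),(0,.075,.122)),(T,tp((230,64)),(0,-.075,.122)),(S,sp((246,37)),(0,.075,.122)),(S,sp((394,97)),(0,-.075,.122))],[.55,.2,0])
print(ray(T,[(236.,161.5)],.122),"bottle",ray(T,[(298,99)],.17),ray(S,[(357,205)],0.))
E
python3 fit.py
```

```text
[ 588.5 -130.4  -10.5] [0.4, -0.3, 1.0, -0.4, 0.4, 0.5, 0.1, 0.4, -1.6, -2.1, -0.8, 0.5, 1.2, -1.4]
[644.1 192.1   5.6] [0.6, 0.4, 0.8, 0.3, 1.0, 0.1, -0.9, -1.9, -0.7, -3.1, 0.3, -0.6]
[643.5 192.8   5.1] [0.1, 0.0, 0.7, -0.0, -0.6, -1.5, -0.1, -0.3]
[[0.64376073 0.18934064 0.122     ]] bottle [[0.78422851 0.03604867 0.17      ]] [[0.78181233 0.02778118 0.        ]]
```

Request:
step_arm:
  steps: [1,0,0,0,10,1,0,0,0,10,1,0,0,0,10,1,0,0,0,10,1,0,0,0,10,1,0,0,0,10,1,0,0,0,10,1,0,0,0,0]

```text
time_s: 1.1
tool_pos: [0.1644, 0.6288, 0.4042]
tool_rot: [-180.0, 0.1, 95.5]
force: [-0.5, -0.3, -0.4]
grip_width: 0.0871
grasp_force: 0.0
```

Request:
step_arm:
  steps: [1,-40,36,4,0,1,-40,36,4,0,1,-40,36,4,0,1,-40,36,4,0,1,-40,36,4,0,1,-40,36,4,0,1,-40,36,4,0,1,-40,36,4,0,1,-40,36,4,0,1,-40,36,4,0,1,-40,36,4,0,1,0,0,0,0]

```text
time_s: 2.6
tool_pos: [0.6025, 0.222, 0.3601]
tool_rot: [180.0, 0.2, 95.0]
force: [0.2, 0.4, 0.1]
grip_width: 0.0875
grasp_force: 0.0
```

Request:
step_arm:
  steps: [1,-16,19,0,0,1,-17,19,0,0,1,0,0,0,0,1,0,0,0,0]

```text
time_s: 3.1
tool_pos: [0.6398, 0.1997, 0.3605]
tool_rot: [-179.9, -0.1, 95.5]
force: [-0.7, 0.4, -0.6]
grip_width: 0.0873
grasp_force: 0.0
```

Run:
```python
from cell import env
from h import *
import h
for n in("side","top"):
    c=env.read_camera(n); np.savez(f"{n}1.npz",**c)
o=env.get_obs();print(o["tool_pos"],o["tool_rot"])
T,S=load("top1"),load("side1")
crop(S,250,90,340,220,4.5,"pics/a.png");crop(T,190,110,280,210,4.5,"pics/b.png")
a,b=cv2.imread("pics/a.png"),cv2.imread("pics/b.png");hh=max(len(a),len(b))
p=lambda i:cv2.copyMakeBorder(i,0,hh-len(i),0,0,0)
cv2.imwrite("pics/ab.png",np.hstack([p(a)[:590],p(b)[:590]])[:,:800])
```

```text
[0.63970818 0.19997256 0.36070283] [-1.79959398e+02 -6.68627723e-02  9.55161480e+01]
```

View pics/ab.png

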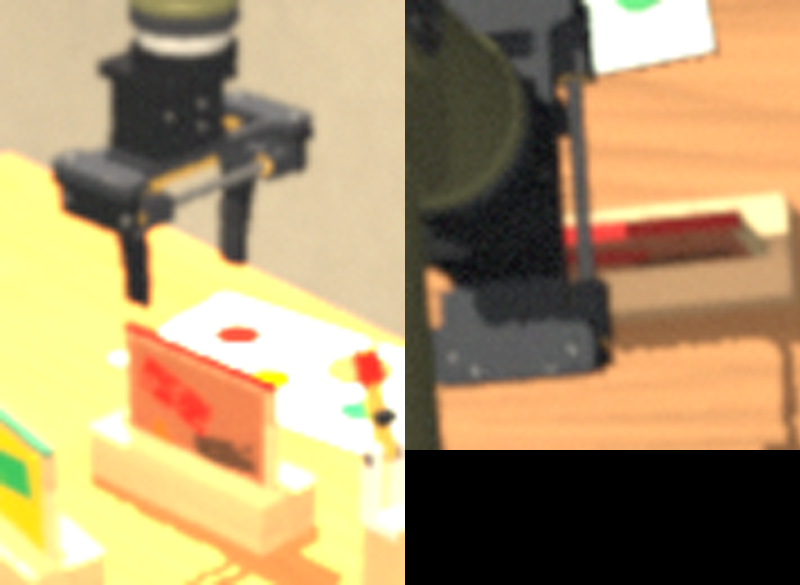

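The side crop shows the fingertips at (138,300) and (237,260), above and astride the red edge. I'll correct the position, descend and grip.

Request:
step_arm:
  steps: [1,-8,3,0,0,1,0,0,0,0,1,0,0,20,0,1,0,0,20,0,1,0,0,20,0,1,0,0,20,0,1,0,0,10,0,1,0,0,0,0,1,0,0,0,0]
  grip_force: 15

```text
time_s: 4.32
tool_pos: [0.6448, 0.1907, 0.2716]
tool_rot: [179.9, -0.0, 95.3]
force: [0.8, 0.5, 0.3]
grip_width: 0.0867
grasp_force: 0.0
```

Request:
step_arm:
  steps: [0.3,0,0,0,0,0.3,0,0,0,0,0.3,0,0,0,0,0.3,0,0,0,0]

```text
time_s: 4.82
tool_pos: [0.6444, 0.1907, 0.2709]
tool_rot: [180.0, -0.0, 95.3]
force: [0.7, -0.1, -0.1]
grip_width: 0.0551
grasp_force: 0.0
```

Run:
```python
from cell import env
from h import *
for n in("side","top"):
    c=env.read_camera(n); np.savez(f"{n}2.npz",**c)
T,S=load("top2"),load("side2")
crop(S,250,90,340,220,4.5,"pics/a.png");crop(T,190,110,280,210,4.5,"pics/b.png")
a,b=cv2.imread("pics/a.png"),cv2.imread("pics/b.png");hh=max(len(a),len(b))
p=lambda i:cv2.copyMakeBorder(i,0,hh-len(i),0,0,0)
cv2.imwrite("pics/ab2.png",np.hstack([p(a)[:590],p(b)[:590]])[:,:800])
```

```text
(no output)
```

View pics/ab2.png

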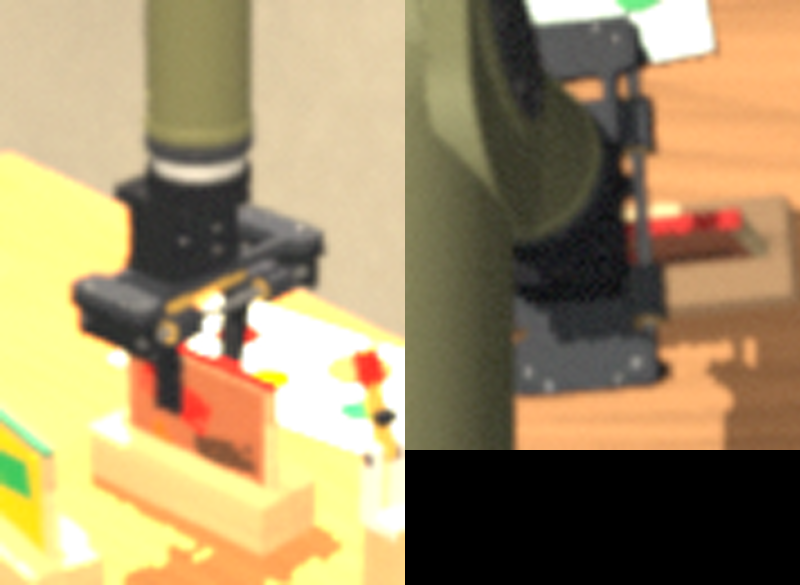

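The fingers straddle the edge at about mid-length: near finger at (170,385), panel spanning columns 132–272. Closing.

Request:
step_arm:
  steps: [0.2,0,0,0,0,0.2,0,0,0,0,0.1,0,0,0,0,0.1,0,0,0,0,0,0,0,0,0,0,0,0,0,0,0,0,0,0,0,0,0,0,0,0,0,0,0,0,0]
  grip_force: 15

```text
time_s: 6.05
tool_pos: [0.6444, 0.1907, 0.2708]
tool_rot: [180.0, -0.0, 95.3]
force: [-0.0, 0.1, -0.1]
grip_width: 0.0099
grasp_force: 15.0
```

Request:
step_arm:
  steps: [0,0,0,-5,0,0,0,0,-10,0,0,0,0,-15,0,0,0,0,-20,0,0,0,0,-25,0,0,0,0,-30,0,0,0,0,-30,0,0,0,0,-30,0,0,0,0,-30,0,0,0,0,-20,0,0,0,0,-10,0,0,0,0,0,0]

```text
time_s: 7.55
tool_pos: [0.6443, 0.1904, 0.4969]
tool_rot: [179.9, -0.0, 95.3]
force: [-0.0, 0.9, -1.3]
grip_width: 0.0098
grasp_force: 15.0
```

Request:
step_arm:
  steps: [0,0,0,0,8,0,0,0,0,7.8,0,-30,0,0,0,0,-40,0,0,0,0,-40,0,0,0,0,-40,0,0,0,0,0,0,0,0,0,0,0,0,0]

```text
time_s: 8.55
tool_pos: [0.617, 0.0438, 0.495]
tool_rot: [-179.9, -0.0, 79.6]
force: [-0.7, 0.7, -0.9]
grip_width: 0.0099
grasp_force: 15.0
```

```bash
cat >> h.py <<'E'
def rackpts(v,P):
    P=np.array(P,float)/1000; c,s=np.cos(v[2]),np.sin(v[2]); return np.c_[v[0]+c*P[:,0]-s*P[:,1],v[1]+s*P[:,0]+c*P[:,1],P[:,2]]
def overlay(c,x0,y0,x1,y1,s,polys,alpha=1.0):
    im=cv2.resize(cv2.convertScaleAbs(c["image"][y0:y1,x0:x1,::-1],alpha=alpha),None,fx=s,fy=s,interpolation=cv2.INTER_CUBIC)
    for P,col in polys:
        q=((proj(c,P)-[x0,y0]+.5)*s).round().astype(int); cv2.polylines(im,[q],False,col,1)
    return im
E
python3 - <<'E'
from h import *
T,S=load("top2"),load("side2")
v=[.5885,-.1304,np.radians(-10.5)]
L=[([(-55,-106,14),(55,-106,14),(55,106,14),(-55,106,14),(-55,-106,14)],(0,255,0))]
for s in(1,-1):
    L+=[([(-13,84*s,161),(13,84*s,161),(13,102*s,161),(-13,102*s,161),(-13,84*s,161)],(255,0,0)),([(0,77*s,100),(0,77*s,14)],(255,255,0)),([(-6,48*s,33),(6,48*s,33)],(255,0,255))]
L=[(rackpts(v,p),c) for p,c in L]
a=overlay(S,312,160,392,272,5,L,.9);b=overlay(T,312,150,432,222,3.3,L,1.4)
b=cv2.copyMakeBorder(b,0,len(a)-len(b),0,0,0,value=0)
cv2.imwrite("pics/ov.png",np.hstack([a,b])[:600,:800])
E
```

```text
(no output)
```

View pics/ov.png

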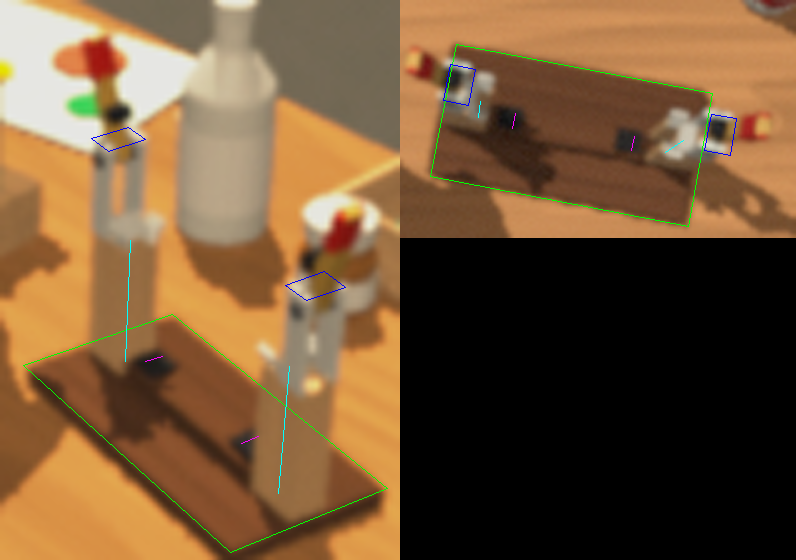

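The overlay fits the base, cheeks and pads to about a pixel. Next I'll move over the rack.

Request:
step_arm:
  steps: [0,-40,1,0,0,0,-45,1,0,0,0,-45,1,0,0,0,-46,1,0,0,0,0,0,0,0,0,0,0,0,0]

```text
time_s: 9.3
tool_pos: [0.5898, -0.1287, 0.4952]
tool_rot: [-180.0, -0.1, 79.7]
force: [0.6, 0.7, -1.2]
grip_width: 0.0098
grasp_force: 15.0
```

Request:
step_arm:
  steps: [0,-2,-1,0,0,0,0,0,20,0,0,0,0,25,0,0,0,0,25,0,0,0,0,18,0,0,0,0,8,0,0,0,0,0,0,0,0,0,0,0]

```text
time_s: 10.3
tool_pos: [0.5881, -0.1326, 0.4007]
tool_rot: [179.9, -0.0, 79.5]
force: [-0.0, -0.2, -2.0]
grip_width: 0.0099
grasp_force: 15.0
```

Run:
```python
from cell import env
from h import *
for n in("side","top"):
    c=env.read_camera(n); np.savez(f"{n}3.npz",**c)
o=env.get_obs();print(o["tool_pos"],o["tool_rot"],o["force"],o["wrist_torque"])
T,S=load("top3"),load("side3")
v=[.5885,-.1304,np.radians(-10.5)]
x,y,z=o["tool_pos"];w=[x,y,np.radians(o["tool_rot"][2]-90)];u=(z-.259)*1000
L=[(rackpts(w,[(-5,75,u),(-5,-75,u),(-5,-75,u+110),(-5,75,u+110),(-5,75,u)]),(0,255,0)),(rackpts(w,[(-5,-75,u),(5,-75,u),(5,-75,u+110)]),(0,255,0))]
for s in(1,-1):
    L+=[(rackpts(v,p),c) for p,c in [([(-13,84*s,161),(13,84*s,161),(13,102*s,161),(-13,102*s,161),(-13,84*s,161)],(255,0,0)),([(0,77*s,100),(0,77*s,14)],(255,255,0))]]
a=overlay(S,312,120,392,240,5,L,1);b=overlay(T,312,150,432,222,3.3,L,1.6)
b=cv2.copyMakeBorder(b,0,len(a)-len(b),0,0,0,value=0)
cv2.imwrite("pics/ov3.png",np.hstack([a,b])[:600,:800])
```

```text
[ 0.58804088 -0.13263116  0.40071326] [ 1.79907986e+02 -1.42369482e-02  7.95400642e+01] [ 0.00266525 -0.16610779 -1.88332824] [-0.11180565  0.10720175  0.019804  ]
```

View pics/ov3.png

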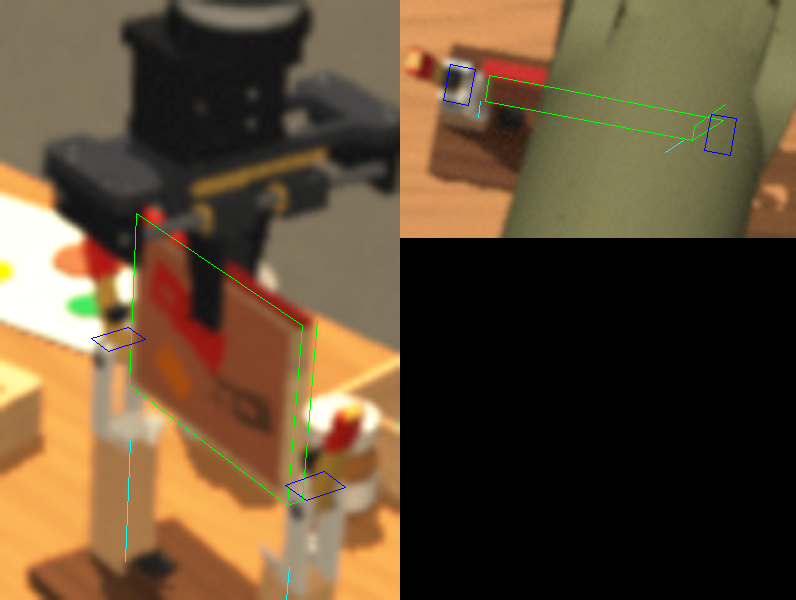

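The panel hangs between the uprights. It appears to be offset a few mm along its width from the prediction: the left end in the top view is at (483,70) against a predicted 490. I'll measure it numerically.

Run:
```python
from h import *
T,S=load("top3"),load("side3")
w=[.58804,-.13263,np.radians(-10.46)];u=400.7-259
def red(c,x0,x1,y0,y1):
    im=c["image"].astype(int); m=(im[...,0]>1.0*0+70)&(im[...,0]>2.8*im[...,1])&(im[...,0]>2.5*im[...,2])
    return [(x,[y for y in range(y0,y1) if m[y,x]]) for x in range(x0,x1)]
print("side",[(x,(y[0],y[-1])) for x,y in red(S,354,380,160,195) if y])
print("pred R near/far",proj(S,rackpts(w,[(-5,-75,u+110),(5,-75,u+110)])),"bottom",proj(S,rackpts(w,[(-5,-75,u),(-5,75,u)])))
print("top",[(x,(y[0],y[-1])) for x,y in red(T,330,362,160,185) if y])
print("pred L near/far",proj(T,rackpts(w,[(-5,75,u+110),(5,75,u+110),(-5,40,u+110),(5,40,u+110)])))
# luminance of side around bottom edge columns
g=S["image"].astype(int)
for x in(350,360): print(x,[tuple(g[y,x]) for y in range(200,222)])
for y in(190,205): print(y,[tuple(g[y,x]) for x in range(362,380)])
```

```text
side [(354, (186, 194)), (355, (186, 194)), (356, (187, 191)), (357, (173, 175)), (358, (173, 175)), (359, (173, 176)), (360, (174, 177)), (361, (174, 177)), (362, (176, 178)), (363, (177, 179)), (364, (178, 179)), (365, (179, 180)), (366, (179, 181)), (367, (180, 181)), (368, (180, 182)), (369, (181, 183)), (370, (182, 183)), (371, (182, 184)), (372, (183, 184))]
pred R near/far [[371.80451652 184.5073847 ]
 [374.87229282 183.55344312]] bottom [[368.93599746 220.5158833 ]
 [337.38591556 196.41171279]]
top [(337, (170, 170)), (338, (168, 171)), (339, (169, 172)), (340, (168, 173)), (341, (169, 173)), (342, (169, 173)), (343, (169, 173)), (344, (169, 173)), (345, (169, 174)), (346, (170, 174)), (347, (170, 174)), (348, (170, 174)), (349, (170, 174)), (350, (170, 175)), (351, (171, 175)), (352, (171, 175)), (353, (171, 175)), (354, (171, 175)), (355, (172, 173))]
pred L near/far [[338.50736096 172.28886621]
 [339.40070307 167.65390693]
 [354.9731999  175.41035963]
 [355.84943036 170.76544149]]
350 [(np.int64(128), np.int64(68), np.int64(40)), (np.int64(129), np.int64(69), np.int64(40))
[... 2862 characters left out ...]
int64(29)), (np.int64(80), np.int64(47), np.int64(29)), (np.int64(102), np.int64(56), np.int64(34)), (np.int64(125), np.int64(71), np.int64(42)), (np.int64(144), np.int64(96), np.int64(59)), (np.int64(165), np.int64(126), np.int64(78)), (np.int64(175), np.int64(139), np.int64(86)), (np.int64(177), np.int64(141), np.int64(88)), (np.int64(175), np.int64(142), np.int64(94)), (np.int64(179), np.int64(156), np.int64(121)), (np.int64(218), np.int64(197), np.int64(161)), (np.int64(245), np.int64(233), np.int64(199)), (np.int64(252), np.int64(245), np.int64(219)), (np.int64(246), np.int64(223), np.int64(184)), (np.int64(192), np.int64(122), np.int64(98)), (np.int64(155), np.int64(33), np.int64(27))]
```

Request:
step_arm:
  steps: [0,0,1,0,0,0,0,0,5,0,0,0,0,5,0,0,0,0,5,0,0,0,0,5,0,0,0,0,4,0,0,0,0,4,0,0,0,0,0,0]

```text
time_s: 11.4
tool_pos: [0.5887, -0.1326, 0.3714]
tool_rot: [-180.0, -0.0, 79.5]
force: [-0.7, -0.2, -1.0]
grip_width: 0.0103
grasp_force: 15.0
```

Request:
step_arm:
  steps: [0,0,0,4,0,0,0,0,3,0,0,0,0,3,0,0,0,0,3,0,0,0,0,0,0]

```text
time_s: 12.02
tool_pos: [0.5889, -0.1326, 0.3586]
tool_rot: [180.0, 0.0, 79.5]
force: [-0.3, -0.3, -1.1]
grip_width: 0.01
grasp_force: 15.0
```

Request:
step_arm:
  steps: [0,0,0,3,0,0,0,0,3,0,0,0,0,3,0,0,0,0,3,0,0,0,0,0,0]

```text
time_s: 12.65
tool_pos: [0.5889, -0.1326, 0.3465]
tool_rot: [180.0, 0.0, 79.5]
force: [2.0, -0.9, -3.4]
grip_width: 0.0102
grasp_force: 15.0
```

```bash
python3 -c "
from cell import env
o=env.get_obs()
for k in ('tool_pos','force','wrist_torque','grip_width'): print(k,o[k])"
```

```text
tool_pos [ 0.5888894  -0.13260455  0.34646805]
force [ 1.99899908 -0.90165728 -3.37469056]
wrist_torque [-0.22811109 -0.502784   -0.0176682 ]
grip_width 0.010185595747177967
```

Request:
step_arm:
  steps: [0,0,0.8,0,0,0,0,0,0,0]

```text
time_s: 12.9
tool_pos: [0.5894, -0.1328, 0.3466]
tool_rot: [-180.0, -0.0, 79.5]
force: [-0.3, -0.1, -2.4]
grip_width: 0.0099
grasp_force: 15.0
```

Request:
step_arm:
  steps: [0,0,0,3,0,0,0,0,3,0,0,0,0,3,0,0,0,0,3,0,0,0,0,0,0]

```text
time_s: 13.52
tool_pos: [0.5895, -0.1327, 0.3344]
tool_rot: [-180.0, -0.0, 79.5]
force: [-0.1, 0.5, -1.7]
grip_width: 0.0099
grasp_force: 15.0
```

Request:
step_arm:
  steps: [0,0,0,4,0,0,0,0,4,0,0,0,0,4,0,0,0,0,4,0,0,0,0,4,0,0,0,0,2,0,0,0,0,0,0]

```text
time_s: 14.4
tool_pos: [0.5896, -0.1328, 0.3126]
tool_rot: [-180.0, -0.0, 79.5]
force: [-0.0, 0.5, -1.3]
grip_width: 0.0097
grasp_force: 15.0
```

Request:
step_arm:
  steps: [0,0,0,2,0,0,0,0,2,0,0,0,0,2,0,0,0,0,0,0]

```text
time_s: 14.9
tool_pos: [0.5895, -0.1328, 0.3065]
tool_rot: [-180.0, -0.0, 79.5]
force: [0.7, -0.6, -2.1]
grip_width: 0.0097
grasp_force: 15.0
```

Request:
step_arm:
  steps: [0,0,0,1.5,0,0,0,0,1.5,0,0,0,0,0,0]

```text
time_s: 15.28
tool_pos: [0.5895, -0.1328, 0.3036]
tool_rot: [-180.0, -0.0, 79.5]
force: [0.6, 0.5, -1.7]
grip_width: 0.0099
grasp_force: 15.0
```

Request:
step_arm:
  steps: [0,0,0,1,0,0,0,0,1,0,0,0,0,0,0]

```text
time_s: 15.65
tool_pos: [0.5896, -0.1328, 0.3016]
tool_rot: [-180.0, -0.0, 79.5]
force: [-0.6, 0.0, -2.0]
grip_width: 0.0101
grasp_force: 15.0
```

Request:
step_arm:
  steps: [0,0,0,1,0,0,0,0,1,0,0,0,0,0,0]

```text
time_s: 16.02
tool_pos: [0.5896, -0.1328, 0.2996]
tool_rot: [-180.0, -0.0, 79.5]
force: [0.4, 0.5, -1.8]
grip_width: 0.0097
grasp_force: 15.0
```

Request:
step_arm:
  steps: [0,0,0,1,0,0,0,0,1,0,0,0,0,0,0]

```text
time_s: 16.4
tool_pos: [0.5896, -0.1327, 0.2976]
tool_rot: [-180.0, -0.0, 79.5]
force: [-0.7, -0.5, -2.2]
grip_width: 0.0093
grasp_force: 15.0
```

Request:
step_arm:
  steps: [0,0,0,1,0,0,0,0,1,0,0,0,0,0,0]

```text
time_s: 16.77
tool_pos: [0.5896, -0.1327, 0.2957]
tool_rot: [-180.0, -0.0, 79.5]
force: [-0.1, 0.6, -1.4]
grip_width: 0.0098
grasp_force: 15.0
```

Request:
step_arm:
  steps: [0,0,0,1,0,0,0,0,1,0,0,0,0,0,0]

```text
time_s: 17.15
tool_pos: [0.5895, -0.1327, 0.2936]
tool_rot: [-180.0, -0.0, 79.5]
force: [-0.5, 0.1, -1.0]
grip_width: 0.0096
grasp_force: 15.0
```

Request:
step_arm:
  steps: [0,0,0,1,0,0,0,0,0,0]

```text
time_s: 17.4
tool_pos: [0.5895, -0.1328, 0.2927]
tool_rot: [-180.0, -0.0, 79.5]
force: [-1.1, 0.2, -1.3]
grip_width: 0.01
grasp_force: 15.0
```

Request:
step_arm:
  steps: [0,0,0,1,0,0,0,0,0,0]

```text
time_s: 17.65
tool_pos: [0.5895, -0.1328, 0.2917]
tool_rot: [-180.0, -0.0, 79.5]
force: [0.5, 0.2, -1.4]
grip_width: 0.0101
grasp_force: 15.0
```

Request:
step_arm:
  steps: [0,0,0,1,0,0,0,0,0,0]

```text
time_s: 17.9
tool_pos: [0.5896, -0.1327, 0.2907]
tool_rot: [-180.0, -0.0, 79.5]
force: [0.8, -0.3, -1.2]
grip_width: 0.01
grasp_force: 15.0
```

Request:
step_arm:
  steps: [0,0,0,1,0,0,0,0,0,0]

```text
time_s: 18.15
tool_pos: [0.5897, -0.1328, 0.29]
tool_rot: [180.0, -0.0, 79.5]
force: [-0.0, -0.1, 1.0]
grip_width: 0.0096
grasp_force: 15.0
```

Request:
step_arm:
  steps: [0,0,0,1,0,0,0,0,0,0]

```text
time_s: 18.4
tool_pos: [0.5898, -0.1329, 0.2893]
tool_rot: [180.0, -0.0, 79.5]
force: [-1.3, 0.8, 2.9]
grip_width: 0.01
grasp_force: 15.0
```

Contact came at TCP z about 0.290, so the panel is on the pads. Releasing.

Request:
step_arm:
  steps: [0,0,0,-0.4,0,0.15,0,0,0,0,0.3,0,0,0,0,0.5,0,0,0,0,0.5,0,0,0,0,0.5,0,0,0,0]

```text
time_s: 19.15
tool_pos: [0.5896, -0.1328, 0.2891]
tool_rot: [-180.0, -0.0, 79.5]
force: [-0.1, 0.1, -0.0]
grip_width: 0.0411
grasp_force: 0.0
```

Request:
step_arm:
  steps: [0.5,0,0,-5,0,0.5,0,0,-15,0,0.5,0,0,-30,0,0.5,0,0,-50,0,0.5,0,0,-50,0,0.5,0,0,0,0]

```text
time_s: 19.9
tool_pos: [0.5903, -0.1338, 0.4452]
tool_rot: [179.4, -0.1, 79.5]
force: [0.3, -0.6, -0.1]
grip_width: 0.0433
grasp_force: 0.0
```

Run:
```python
from cell import env
from h import *
for n in("side","top"):
    c=env.read_camera(n); np.savez(f"{n}4.npz",**c)
T,S=load("top4"),load("side4")
a=overlay(S,300,110,400,230,5,[],1);b=overlay(T,312,150,432,222,2.5,[],1.6)
b=cv2.copyMakeBorder(b,0,len(a)-len(b),0,0,0,value=0)
cv2.imwrite("pics/p4.png",np.hstack([a,b])[:600,:800])
```

```text
(no output)
```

View pics/p4.png

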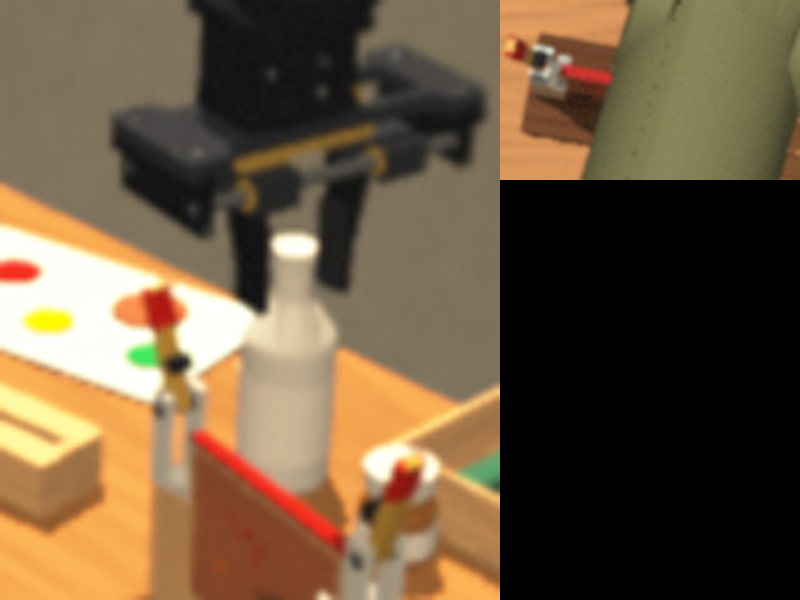

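The panel is seated in both grooves, with both levers still upright: left tip at (157,300) and right tip at (405,475). Closing the fingers and going outside the left lever.

Request:
step_arm:
  steps: [0,0,0,0,0,0,49,0,0,0,0,49,0,0,0,0,49,0,0,0,0,0,0,20,0,0,0,0,25,0,0,0,0,15,0,0,0,0,0,0]
  grip_force: 10

```text
time_s: 21.0
tool_pos: [0.6158, 0.0118, 0.3774]
tool_rot: [-179.8, 0.1, 79.5]
force: [0.0, 0.8, 1.6]
grip_width: 0.0006
grasp_force: 0.0
```

Request:
step_arm:
  steps: [0,-6,0,0,0,0,-6,0,0,0,0,-4,0,0,0,0,-4,0,0,0,0,-4,0,0,0,0,-4,0,0,0,0,-4,0,0,0,0,-4,0,0,0]

```text
time_s: 22.0
tool_pos: [0.6097, -0.0237, 0.3791]
tool_rot: [-180.0, -0.0, 79.5]
force: [1.6, 5.3, 2.6]
grip_width: 0.0006
grasp_force: 2.4
```

Request:
step_arm:
  steps: [0,-4.5,0,-2.5,0,0,-4.5,0,-2,0,0,-4.5,0,0.5,0,0,-4.5,0,1,0,0,-4.3,0,1.5,0,0,-4.3,0,1.6,0,0,-4,0,2.1,0,0,-4,0,2.4,0,0,0,0,0,0]

```text
time_s: 23.12
tool_pos: [0.6032, -0.0586, 0.3747]
tool_rot: [-180.0, 0.0, 79.5]
force: [-0.6, 3.4, 0.0]
grip_width: 0.0002
grasp_force: 1.2
```

Request:
step_arm:
  steps: [0,-3.5,0,2.7,0,0,-3.5,0,3,0,0,-3,0,3.4,0,0,-2.9,0,3.6,0,0,0,0,0,0]

```text
time_s: 23.75
tool_pos: [0.601, -0.0711, 0.3615]
tool_rot: [180.0, 0.1, 79.5]
force: [-0.9, 1.8, 1.5]
grip_width: 0.0005
grasp_force: 0.7
```

Request:
step_arm:
  steps: [0,-1,0,1.5,0,0,-1,0,1.5,0,0,0,0,0,0]

```text
time_s: 24.12
tool_pos: [0.6008, -0.0727, 0.3589]
tool_rot: [180.0, 0.0, 79.5]
force: [-0.5, 0.5, 2.3]
grip_width: 0.0006
grasp_force: 1.5
```

Request:
step_arm:
  steps: [0,-0.5,0,1.5,0,0,-0.5,0,1,0,0,0,0,0,0]

```text
time_s: 24.5
tool_pos: [0.6005, -0.0738, 0.3564]
tool_rot: [180.0, 0.0, 79.5]
force: [-0.7, -0.1, 2.8]
grip_width: 0.0005
grasp_force: 1.6
```

Request:
step_arm:
  steps: [0,-0.3,0,1,0,0,-0.3,0,1,0,0,0,0,0,0]

```text
time_s: 24.88
tool_pos: [0.6005, -0.0744, 0.3544]
tool_rot: [180.0, 0.0, 79.5]
force: [-1.4, -0.9, 3.8]
grip_width: 0.0006
grasp_force: 1.6
```

Request:
step_arm:
  steps: [0,-0.3,0,1,0,0,0,0,0,0]

```text
time_s: 25.12
tool_pos: [0.6004, -0.0746, 0.3534]
tool_rot: [180.0, 0.0, 79.5]
force: [0.1, -1.3, 2.9]
grip_width: 0.0003
grasp_force: 1.6
```

Request:
step_arm:
  steps: [0,-0.3,0,1,0,0,0,0,0,0]

```text
time_s: 25.38
tool_pos: [0.6004, -0.0747, 0.3524]
tool_rot: [180.0, 0.0, 79.5]
force: [-0.1, -1.1, 4.3]
grip_width: 0.0004
grasp_force: 1.7
```

Request:
step_arm:
  steps: [0,0,0,1,0,0,0,0,1,0,0,0,0,0,0]

```text
time_s: 25.75
tool_pos: [0.6004, -0.0749, 0.3507]
tool_rot: [180.0, 0.0, 79.5]
force: [-1.3, -2.6, 6.0]
grip_width: 0.0002
grasp_force: 2.5
```

Request:
step_arm:
  steps: [0,0,0,1,0,0,0,0,0,0]

```text
time_s: 26.0
tool_pos: [0.6004, -0.0752, 0.3498]
tool_rot: [180.0, 0.0, 79.5]
force: [-0.9, -2.1, 7.1]
grip_width: 0.0008
grasp_force: 2.7
```

Request:
step_arm:
  steps: [0,0,0,1,0,0,0,0,0,0]

```text
time_s: 26.25
tool_pos: [0.6003, -0.0753, 0.3489]
tool_rot: [180.0, 0.1, 79.5]
force: [-1.2, -2.2, 6.8]
grip_width: 0.0002
grasp_force: 2.8
```

Request:
step_arm:
  steps: [0,0,0,1,0,0,0,0,1,0,0,0,0,0,0]

```text
time_s: 26.62
tool_pos: [0.6003, -0.0757, 0.347]
tool_rot: [179.9, 0.1, 79.5]
force: [-1.0, -2.3, 6.9]
grip_width: 0.0001
grasp_force: 2.9
```

Request:
step_arm:
  steps: [0,0,0,1,0,0,0,0,1,0,0,0,0,0,0]

```text
time_s: 27.0
tool_pos: [0.6003, -0.076, 0.3451]
tool_rot: [179.9, 0.1, 79.5]
force: [-1.8, -4.5, 7.2]
grip_width: 0.0009
grasp_force: 3.4
```

Request:
step_arm:
  steps: [0,0,0,1,0,0,0,0,0,0]

```text
time_s: 27.25
tool_pos: [0.6002, -0.0762, 0.3441]
tool_rot: [179.9, 0.1, 79.5]
force: [-2.1, -3.5, 7.3]
grip_width: 0.0006
grasp_force: 3.4
```

Request:
step_arm:
  steps: [0,-0.7,0,1,0,0,0,0,0,0]

```text
time_s: 27.5
tool_pos: [0.6002, -0.0765, 0.3431]
tool_rot: [179.9, 0.1, 79.5]
force: [-1.3, -3.8, 7.9]
grip_width: 0.0004
grasp_force: 3.6
```

Request:
step_arm:
  steps: [0,-0.3,0,1,0,0,0,0,0,0]

```text
time_s: 27.75
tool_pos: [0.6001, -0.0768, 0.3421]
tool_rot: [179.9, 0.1, 79.5]
force: [-2.0, -3.1, 7.1]
grip_width: 0.0004
grasp_force: 3.7
```

Request:
step_arm:
  steps: [0,-0.2,0,1,0,0,0,0,0,0]

```text
time_s: 28.0
tool_pos: [0.6001, -0.0769, 0.3413]
tool_rot: [179.9, 0.1, 79.5]
force: [-2.5, -2.4, 9.2]
grip_width: 0.0003
grasp_force: 4.1
```

Request:
step_arm:
  steps: [0,0,0,0.7,0,0,0,0,0,0]

```text
time_s: 28.25
tool_pos: [0.6001, -0.077, 0.341]
tool_rot: [179.9, 0.1, 79.5]
force: [-2.8, -3.0, 10.5]
grip_width: 0.0008
grasp_force: 5.2
```

Request:
step_arm:
  steps: [0,0,0,0.5,0,0,0,0,0,0,0,0,0,0,0]

```text
time_s: 28.62
tool_pos: [0.6001, -0.077, 0.3409]
tool_rot: [179.9, 0.1, 79.5]
force: [-3.8, -3.2, 12.1]
grip_width: 0.0006
grasp_force: 6.0
```

Firm stop at z 0.341 with 12 N, so the left end is home. Going over to the right lever.

Request:
step_arm:
  steps: [0,0,0,-4,0,0,0,0,-20,0,0,0,0,-40,0,0,0,0,-40,0,0,-50,0,0,0,0,-50,0,0,0,0,-50,0,0,0,0,-51,0,0,0,0,0,0,0,0,0,0,0,0,0]

```text
time_s: 29.88
tool_pos: [0.564, -0.2725, 0.4434]
tool_rot: [180.0, -0.1, 79.6]
force: [1.6, -0.1, 0.1]
grip_width: 0.0006
grasp_force: 0.0
```

Request:
step_arm:
  steps: [0,0,0,20,0,0,0,0,25,0,0,0,0,19,0,0,0,0,0,0,0,6,0,0,0,0,6,0,0,0,0,4,0,0,0,0,4,0,0,0,0,4,0,0,0,0,4,0,0,0,0,4,0,0,0,0,4,0,0,0]

```text
time_s: 31.38
tool_pos: [0.5702, -0.2376, 0.3791]
tool_rot: [-180.0, -0.0, 79.5]
force: [-0.3, -4.1, 2.8]
grip_width: 0.0
grasp_force: 2.0
```

Request:
step_arm:
  steps: [0,4.5,0,-2.5,0,0,4.5,0,-2,0,0,4.5,0,0.5,0,0,4.5,0,1,0,0,4.3,0,1.5,0,0,4.3,0,1.6,0,0,4,0,2.1,0,0,4,0,2.4,0,0,0,0,0,0]

```text
time_s: 32.5
tool_pos: [0.5765, -0.2032, 0.3745]
tool_rot: [-180.0, -0.1, 79.6]
force: [-2.4, -3.7, 0.2]
grip_width: 0.0005
grasp_force: 1.3
```

Request:
step_arm:
  steps: [0,3.5,0,2.7,0,0,3.5,0,3,0,0,3,0,3.4,0,0,2.9,0,3.6,0,0,0,0,0,0]

```text
time_s: 33.12
tool_pos: [0.5791, -0.1902, 0.3614]
tool_rot: [-180.0, -0.1, 79.6]
force: [-1.0, -1.1, 0.5]
grip_width: 0.0005
grasp_force: 0.7
```

Request:
step_arm:
  steps: [0,1,0,1.5,0,0,1,0,1.5,0,0,0.5,0,1.5,0,0,0.5,0,1,0,0,0,0,0,0]

```text
time_s: 33.75
tool_pos: [0.5797, -0.1877, 0.3564]
tool_rot: [180.0, -0.0, 79.6]
force: [-1.0, 0.8, 2.9]
grip_width: 0.0005
grasp_force: 1.6
```

Request:
step_arm:
  steps: [0,0.3,0,1,0,0,0.3,0,1,0,0,0.3,0,1,0,0,0.3,0,1,0,0,0,0,0,0]

```text
time_s: 34.38
tool_pos: [0.58, -0.1864, 0.3525]
tool_rot: [179.9, -0.1, 79.6]
force: [-1.0, 2.1, 3.8]
grip_width: 0.0004
grasp_force: 1.8
```

Request:
step_arm:
  steps: [0,0.2,0,1,0,0,0.2,0,1,0,0,0.2,0,1,0,0,0,0,0,0]

```text
time_s: 34.88
tool_pos: [0.5801, -0.1858, 0.3495]
tool_rot: [179.9, -0.1, 79.6]
force: [-0.5, 1.2, 4.2]
grip_width: 0.0007
grasp_force: 1.9
```

Request:
step_arm:
  steps: [0,0.2,0,1,0,0,0.2,0,1,0,0,0,0,0,0]

```text
time_s: 35.25
tool_pos: [0.5802, -0.1855, 0.3475]
tool_rot: [179.9, -0.1, 79.6]
force: [-0.1, 2.5, 3.9]
grip_width: 0.0004
grasp_force: 1.9
```

Request:
step_arm:
  steps: [0,0.2,0,1,0,0,0.2,0,1,0,0,0,0,0,0]

```text
time_s: 35.62
tool_pos: [0.5803, -0.1853, 0.3461]
tool_rot: [179.9, -0.1, 79.6]
force: [-0.5, 3.4, 7.1]
grip_width: 0.0006
grasp_force: 3.4
```

Request:
step_arm:
  steps: [0,0.2,0,1,0,0,0.2,0,1,0,0,0,0,0,0]

```text
time_s: 36.0
tool_pos: [0.5803, -0.1849, 0.3446]
tool_rot: [179.9, -0.1, 79.6]
force: [-1.4, 2.6, 10.2]
grip_width: 0.0005
grasp_force: 4.7
```

Request:
step_arm:
  steps: [0,0.2,0,1,0,0,0,0,0,0]

```text
time_s: 36.25
tool_pos: [0.5803, -0.1847, 0.3438]
tool_rot: [179.9, -0.1, 79.6]
force: [-1.8, 4.2, 10.9]
grip_width: 0.0006
grasp_force: 5.2
```

Request:
step_arm:
  steps: [0,0.3,0,1,0,0,0,0,0,0]

```text
time_s: 36.5
tool_pos: [0.5804, -0.1845, 0.3428]
tool_rot: [179.9, -0.1, 79.6]
force: [-1.9, 3.5, 11.2]
grip_width: 0.0006
grasp_force: 5.4
```

Request:
step_arm:
  steps: [0,0.3,0,1,0,0,0,0,0,0]

```text
time_s: 36.75
tool_pos: [0.5805, -0.1843, 0.3419]
tool_rot: [179.9, -0.1, 79.6]
force: [-1.9, 3.4, 11.2]
grip_width: 0.0006
grasp_force: 5.6
```

Request:
step_arm:
  steps: [0,0.3,0,1,0,0,0,0,0,0]

```text
time_s: 37.0
tool_pos: [0.5805, -0.1841, 0.3412]
tool_rot: [179.9, -0.1, 79.6]
force: [-3.3, 3.1, 13.3]
grip_width: 0.0007
grasp_force: 6.2
```

Request:
step_arm:
  steps: [0,0,0,0.6,0,0,0,0,0,0]

```text
time_s: 37.25
tool_pos: [0.5805, -0.1841, 0.341]
tool_rot: [179.9, -0.1, 79.6]
force: [-4.4, 3.8, 14.9]
grip_width: 0.0009
grasp_force: 7.2
```

Firm stop at the same height on the right. I'll recheck the left with a gentle press.

Request:
step_arm:
  steps: [0,0,0,-4,0,0,0,0,-15,0,0,0,0,-15,0,0,35,0,0,0,0,40,0,0,0,0,34,0,0,0,0,0,0,0,0,0,0,0,15,0,0,0,0,8,0,0,0,0,0,0,0,0,0,0,0]

```text
time_s: 38.62
tool_pos: [0.5998, -0.0777, 0.3498]
tool_rot: [180.0, 0.0, 79.5]
force: [0.1, -0.9, 0.0]
grip_width: 0.0004
grasp_force: 0.0
```

Request:
step_arm:
  steps: [0,0,0,3,0,0,0,0,2,0,0,0,0,2,0,0,0,0,0,0]

```text
time_s: 39.12
tool_pos: [0.5998, -0.077, 0.3426]
tool_rot: [-180.0, -0.0, 79.5]
force: [0.4, -0.5, 0.6]
grip_width: 0.0007
grasp_force: 0.0
```

Request:
step_arm:
  steps: [0,0,0,1,0,0,0,0,0.6,0,0,0,0,0,0]

```text
time_s: 39.5
tool_pos: [0.6, -0.0771, 0.3419]
tool_rot: [180.0, -0.0, 79.5]
force: [-1.1, 0.4, 4.0]
grip_width: 0.0005
grasp_force: 2.5
```

Request:
step_arm:
  steps: [0,0,0,1,0,0,0,0,0,0]

```text
time_s: 39.75
tool_pos: [0.6, -0.0771, 0.3416]
tool_rot: [180.0, -0.0, 79.5]
force: [-3.7, 0.9, 8.4]
grip_width: 0.0001
grasp_force: 4.5
```

Request:
step_arm:
  steps: [0,0,0,0.7,0,0,0,0,0,0,0,0,0,0,0]

```text
time_s: 40.12
tool_pos: [0.6, -0.0772, 0.3414]
tool_rot: [179.9, -0.1, 79.5]
force: [-3.5, -0.4, 10.1]
grip_width: 0.0007
grasp_force: 5.7
```

Request:
step_arm:
  steps: [0,0,0,-4,0,0,0,0,-20,0,0,0,0,-40,0,0,0,0,-50,0,0,40,0,0,0,0,50,0,0,0,0,50,0,0,0,0,50,0,0,0,0,50,0,0,0,0,0,0,0,0,0,0,0,0,0]

```text
time_s: 41.5
tool_pos: [0.6435, 0.1585, 0.4539]
tool_rot: [180.0, 0.1, 79.5]
force: [0.2, -0.6, 0.7]
grip_width: 0.0006
grasp_force: 0.0
```

Run:
```python
from cell import env
from h import *
for n in("side","top"):
    c=env.read_camera(n); np.savez(f"{n}5.npz",**c)
T,S=load("top5"),load("side5")
a=overlay(S,310,165,400,275,5,[],1);b=overlay(T,312,150,422,222,3,[],1.6)
b=cv2.copyMakeBorder(b,0,len(a)-len(b),0,0,0,value=0)
cv2.imwrite("pics/p5.png",np.hstack([a,b])[:600,:800])
```

```text
(no output)
```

View pics/p5.png

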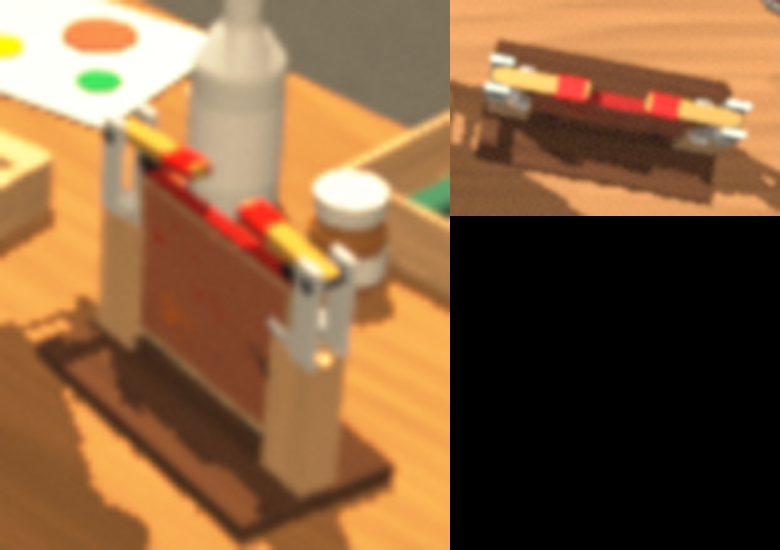

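Both levers lie down over the red edge (red ends at (185,160) and (262,215)), and the panel sits level in its grooves. Handing in.

```bash
python3 -c "
from cell import env
print(env.sign_off())"
```

```text
the job is handed in; nothing more can be done
None
```

I handed the job in at about 41 s. The panel is in the stand and both levers are down, each pressed to a firm stop at the same height (left 12 N, right 15 N). The other things were left where they stood, and `sign_off` gave no verdict.

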